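Press the round flask onto the date stamp and keep it down

TASK

At the packing counter, pick up the round-bellied stoneware flask, set it upright, without dropping it, in the raised sprung ring of the date-stamp stand, and press it down gently until the ring is fully down at its stop. Push only on the flask, not on the ring, and finish while still holding the flask pressed down: do not let it spring back up or let go. Leave the other things on the counter where they are.

Things in the scene. Friction and masses are not known exactly. Their poses are not given: they have to be found in the camera images.
- flask_center (a point): The round flask: white glazed stoneware with cork, the only bottle with a ball-shaped belly, 160 mm tall, 0.24-0.35 kg, upright; its place among the bottles changes. This point: on its axis, 80 mm above its underside; z along its axis, up. From the underside: foot 48 mm wide up to 12 mm, belly a ball 84 mm wide centred at 44 mm, lip 34 mm wide from 138 to 144 mm, cork 22 mm wide to 160 mm.
- flask_neck (a point): Point on the axis of the round flask, 115 mm above its underside, in the straight neck (28 mm in diameter, from 86 to 138 mm above the underside): the place to grip it, from above.
- ring_center (a point): Centre of the stand's sprung ring, in the mid-plane of its wire; sinks with it. Level bare steel ring, 8 mm wire, inside diameter 64 mm, outside 80 mm; its mid-plane is 95 mm above the counter when up. The flask's foot goes through the ring, its belly rests and centres itself on the wire: seated, the flask's underside is 15.4 mm below this point.
- cradle: The date-stamp stand, which does not move. Origin: centre of its underside. Dark square wooden base 130 x 130 x 18 mm; three thin upright guide rods with springs, 49 mm from the ring's axis, tops 105 mm above the counter; in the middle a stamp with a black rubber face 40 mm wide, 58.5 mm above the counter. With the ring at its stop the flask's underside is about 1 mm above the rubber.
- ring (a joint): How far the sprung ring is pressed down (m): 0 fully up, 0.020 fully down at its stop. The springs take about 4 N to start moving and 12 N at the stop (flask's weight included); the flask's weight alone does not press the ring down, and it springs back up when released.
- cone_bottle: Bystander: white stoneware cone-shaped bottle with cork, 76 mm wide at the foot, 134 mm tall. Origin: centre of its underside.
- straight_bottle: Bystander: white stoneware straight-sided cylindrical bottle with short neck and cork, 62 mm wide, 139 mm tall. Origin: centre of its underside.
- jar: Bystander: jar with steel cap and blank paper label, 64 mm wide, 75 mm tall. Origin: centre of its underside.
- tumbler: Bystander: glass tumbler, 72 mm wide, 85 mm tall. Origin: centre of its underside.
- tape_roll: Bystander: cardboard-brown roll of tape lying flat, 84 mm wide, 24 mm tall. Origin: centre of its underside.
- mouse: Bystander: black computer mouse on a round black mat, 100 x 58 x 22 mm. Origin: centre of its underside.
- ink_tin: Bystander: flat round steel tin, 70 mm wide, 22 mm tall. Origin: centre of its underside.
Mind the look-alikes: they are no part of the job. What is shaped like the part that bears flask_center but red is not meant.

How it is judged:
On the way, in this order (a step that is already met when the one before it is completed fails the run):
1. the flask sits upright in the sprung ring (horizontal distance between flask_center and ring_center below 0.01 m and angle between flask_center's own z axis and vertical below 0.15 rad and contact force between flask and ring above 0.5 N), for 0.05 s.
2. the flask is pressed down until the ring is at its stop, and held there (horizontal distance between flask_center and ring_center below 0.01 m and angle between flask_center's own z axis and vertical below 0.15 rad and value of joint ring above 0.016 m and contact force between flask and ring above 5 N and contact force between each of the arm, the fingers and ring below 1 N and contact force between any of the fingers, the arm and flask above 2 N), for 0.5 s.
At the end, for the whole second after the job is handed in: The robot is touching the round flask (over 2 N) and holding it pressed: the flask is upright (within 0.15 rad), centred in the ring within 10 mm, bearing on the ring with over 5 N, at rest, with the ring down more than 16 of its 20 mm; the robot does not push on the ring itself (all of step 2 and linear speed of flask below 0.02 m/s); the arm keeps its last pose, push and grip.
It fails at once if the flask is dropped (falls freely, faster than 0.5 m/s) (linear speed of flask above 0.5 m/s and contact force between anything else and flask below 0.05 N).
It fails at once if the flask is rammed into the ring with more than 60 N (contact force between flask and ring above 60 N).
It fails at once if another thing on the counter is moved more than 30 mm (distance of any of cone_bottle, straight_bottle, jar, tumbler, tape_roll, mouse, ink_tin from where it was at the start of the episode above 0.03 m).
It also fails if it takes over 42 s, if anything falls off the work surface, if the arm or the gripper's body presses on something with over 40 N, if the wrist force passes 120 N, or if a joint passes its speed limit or range.

ROBOT

A 7-joint arm with a two-finger parallel gripper is mounted at the origin on the work surface. World frame = base frame: x ahead of the robot, y to its left, z up, the work surface at z = 0. Lengths are in m, angles in rad, forces in N, time in s.
With the tool pointing down it reaches from about 0.35 to 0.9 m from the base axis. Payload 8.1 kg.
Tool frame: the origin (TCP) lies on the centre line of the jaws, within the pads' length; the fingertips stand 17 mm ahead of it and the grasp point (between the pads) lies 2 mm behind it; z points along the fingers, y is the direction in which the jaws open and shut (so a half turn about z gives the same grasp; the last joint's range is limited). The gripper opens to 92 mm and grips with 3 to 60 N. Pads are 19 mm wide; open, the fingers measure 130 mm over their backs; the gripper's body (75 mm by 190 mm) begins 47 mm behind the grasp point.
Start: joints at [1.163, 0.434, 0.025, 1.573, -0.012, 1.134, -0.075], TCP at [0.188, -0.596, 0.244] pointing down, gripper open.
Joint ranges: [-2.62, 2.62], [-0.44, 2.09], [-1.27, 1.32], [0.08, 2.57], [-1.32, 4.46], [0.12, 2], [-2.74, 2.74]. Speed limits (rad/s): [2.22, 2.22, 3.01, 3.01, 3.14, 3.14, 3.14].

INTERFACE

Orientations are given as a rotation vector (axis times angle).
In Python, from cell import arm gives the robot as it stands.
- The arm moves only by the shell command python3 -m creep 'ROWS' [FORCE]. ROWS is JSON, a list that holds one entry, the list of rows, each a list of 7 numbers: the shift along the world's x, y, z in cm, then the turn, a rotation vector about the world's x, y, z in degrees, then the opening, from -1 (shut) to 1 (fully open), so that 0 is half open. In form: [[[tx, ty, tz, ax, ay, az, jaw], ...]]. A call has 1 to 5 rows; each row is the pose to reach, as a shift and turn from the pose commanded when the call began; what a row does not reach only later rows make up. A row lasts 1/10 s, in which the tool goes at most 50 mm and 8.59 degrees, less where a joint would pass 70% of its speed; a pose out of reach is approached as far as the arm can. A call with a gripper value outside its range is refused whole. The fingers move at their own pace and stop on an object; FORCE is the grip in N (left out, the last holds). Time passes only in rows, so rows that repeat a pose let the fingers close. It gives the time, the measured TCP pose, the force and the opening at its end, in the units of the state.
- arm.observe(): the state, without advancing time (a new reading comes with each control period).
- arm.get_image(name): name is "side" or "top"; returns the picture (480x640x3 uint8, red, green, blue); there is no depth.
- arm.camera_model(name): a dict with "vfov" (degrees; the focal length in pixels is half the picture's height over the tangent of half this angle, whatever the lens; pixels are square), "cx", "cy" (the principal point, pixels), "k1" (the pictures are not rectified: a ray, as slopes to the right and down, at radius r is drawn at 1 + k1 r^2 times it, then the intrinsics apply), "cam_to_world" (4x4, takes a point from camera to world coordinates). Camera axes: x right, y down, z forward; pixel columns grow to the right and rows downward; lengths in m; the calibration is good to about 2 mm. A picture is of the moment at which its call begins. camera_model takes no time and is no camera call.
- arm.sign_off(): hands the job in, once; it reports no verdict.
The state is a dict: "clock": time; "joints": joint angles; "dq": joint speeds; "joint_efforts": joint torques, N m; "position": TCP position; "ee_rot": TCP orientation; "force": force on the tool from outside, world axes, zero at the start; "ft_torque": the same for the moment, N m; "width": opening from 0.0 (shut) to 1.0 (fully open).
Only numpy, scipy, OpenCV 4.12 (cv2) and the standard library are available. Lean on these libraries where they do the work, as an engineer would, in place of code of your own. Each camera call takes 0.05 s, during which the arm holds its last target.

## Working session

There is one attempt and no reset: what is moved stays moved. The work goes in short steps, Python scripts to look and compute and a shell command to move; the robot and the scene stay as the last step left them, time stands still between calls to the robot, and variables do not carry over. Pictures are saved under pics/ and viewed, and the job is handed in when it is done.

```bash
ls; mkdir -p pics; python3 - <<'E'
from cell import arm
import cv2
o=arm.observe()
print({k:o[k] for k in('clock','position','ee_rot','force','width')})
for n in('side','top'):
    im=arm.get_image(n); cv2.imwrite(f'pics/{n}0.png',im[:,:,::-1]); print(n,arm.camera_model(n))
E
```

```text
pics
{'clock': 0.0, 'position': array([ 0.18737416, -0.59575104,  0.24294024]), 'ee_rot': array([-3.10368879e+00, -4.76630631e-01,  5.81676779e-04]), 'force': array([ 0.39963261,  0.63294559, -0.51452149]), 'width': 1.0006199151124056}
side {'vfov': 45.274293235796875, 'cx': 311.82951299958563, 'cy': 237.35867264890746, 'k1': -0.08242537744196167, 'cam_to_world': array([[-0.99176358, -0.07752768,  0.10195322,  0.43880091],
       [-0.12756889,  0.52672688, -0.84040762,  1.09374923],
       [ 0.01145335, -0.84649173, -0.53227865,  0.78603527],
       [ 0.        ,  0.        ,  0.        ,  1.        ]])}
top {'vfov': 52.346822934414625, 'cx': 315.0764643599047, 'cy': 233.36258309066184, 'k1': -0.04357336460063282, 'cam_to_world': array([[ 0.02151895, -0.98745679,  0.15641616,  0.42221127],
       [-0.99891745, -0.02768971, -0.03737935,  0.00776289],
       [ 0.04124161, -0.15544247, -0.98698367,  1.06120673],
       [ 0.        ,  0.        ,  0.        ,  1.        ]])}
```

View pics/side0.png

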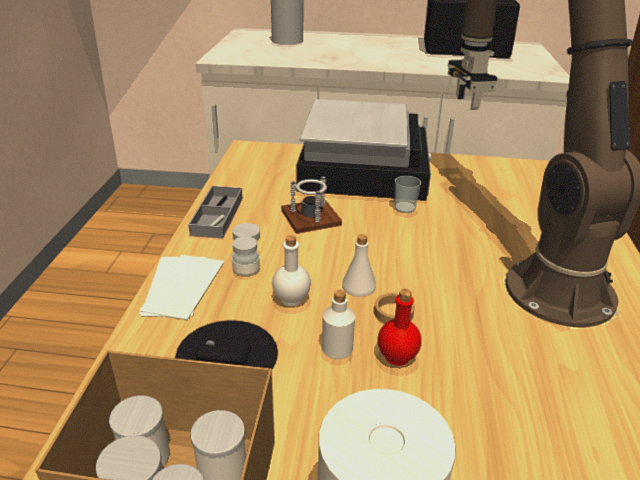

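View pics/top0.png

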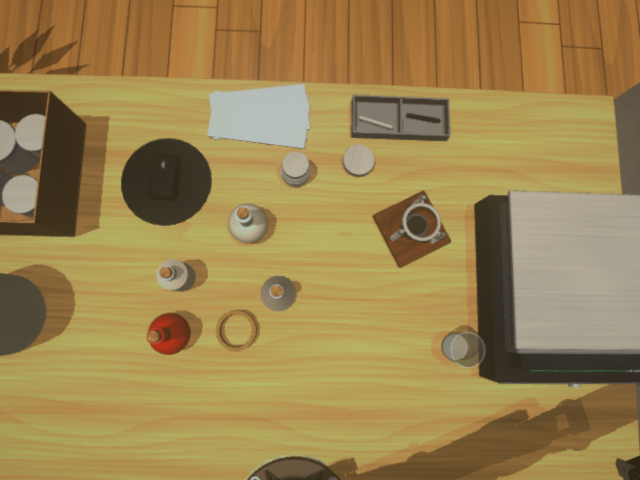

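The flask is at top (248,224) with its cork at (244,213), and at side (292,284) with its cork at (291,240). The ring is at top (421,222) and side (311,186). I'll enlarge both to measure them.

```bash
cat > h.py <<'E'
import numpy as np, cv2
from cell import arm
def KD(n):
    m=arm.camera_model(n); f=240/np.tan(np.radians(m['vfov']/2))
    return np.array([[f,0,m['cx']],[0,f,m['cy']],[0,0,1]]),np.array([m['k1'],0,0,0.]),np.array(m['cam_to_world'])
def ray(n,u,v):
    K,D,T=KD(n); p=cv2.undistortPoints(np.array([[[u,v]]],float),K,D)[0,0]
    return T[:3,3],T[:3,:3]@np.array([p[0],p[1],1])
def plane(n,u,v,z):
    o,d=ray(n,u,v); return o+d*(z-o[2])/d[2]
def two(a,b):
    o1,d1=ray('side',*a);o2,d2=ray('top',*b)
    s=np.linalg.lstsq(np.c_[d1,-d2],o2-o1,rcond=None)[0]
    p,q=o1+d1*s[0],o2+d2*s[1]; return (p+q)/2,np.linalg.norm(p-q)
def proj(n,P):
    K,D,T=KD(n); R=T[:3,:3].T
    return cv2.projectPoints(np.array(P,float).reshape(-1,1,3),cv2.Rodrigues(R)[0],-R@T[:3,3],K,D)[0][:,0]
E
python3 - <<'E'
import cv2,numpy as np
def crop(f,x,y,w,h,s): 
    im=cv2.imread(f)[y:y+h,x:x+w]; return cv2.resize(im,(w*s,h*s),interpolation=cv2.INTER_NEAREST)
a=crop('pics/top0.png',220,195,50,50,6);b=crop('pics/top0.png',390,195,60,50,6)
c=crop('pics/side0.png',265,230,55,80,5);d=crop('pics/side0.png',280,172,60,62,5)
M=np.zeros((300+400,700,3),np.uint8)[:600]
M=np.zeros((300,660,3),np.uint8);M[:,:300]=a;M[:,300:]=b
cv2.imwrite('pics/zt.png',M)
M=np.zeros((400,575,3),np.uint8);M[:,:275]=c;M[:310,275:]=d
cv2.imwrite('pics/zs.png',M)
E
```

```text
(no output)
```

View pics/zt.png

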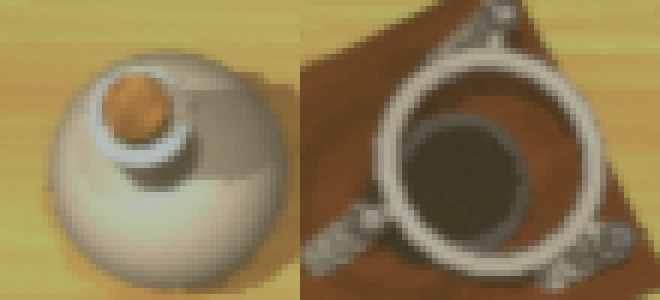

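View pics/zs.png

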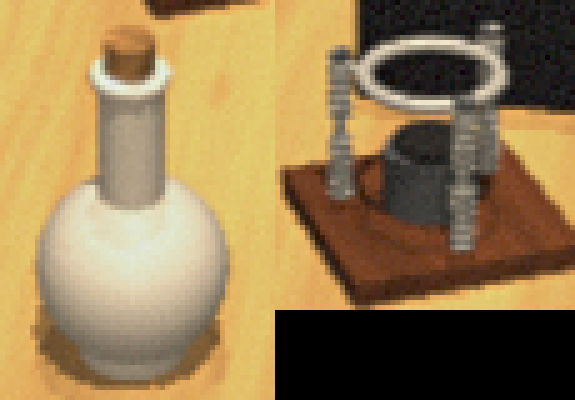

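```bash
python3 - <<'E'
from h import *
np.set_printoptions(precision=4,suppress=True)
print('cork',plane('top',242.3,212.2,.16),plane('side',290.3,236.1,.16),two((290.3,236.1),(242.3,212.2)))
print('belly',plane('top',247.5,223.1,.044),plane('side',291,282.9,.044),two((291,282.9),(247.5,223.1)))
print('ring',plane('top',421.2,221.5,.095),plane('side',310.7,186.1,.095),two((310.7,186.1),(421.2,221.5)))
for n,z,pt in (('strb',.139,(168,272)),('cone',.134,(277,292)),('jar',.075,(295,167)),('ink',.022,(359,161)),('tumb',.085,(470,350))): print(n,plane('top',*pt,z))
E
```

```text
cork [0.6013 0.1109 0.16  ] [0.603  0.1069 0.16  ] (array([0.6016, 0.1107, 0.1622]), np.float64(0.001487244183591002))
belly [0.6013 0.1122 0.044 ] [0.6018 0.1112 0.044 ] (array([0.6014, 0.1121, 0.0446]), np.float64(0.0004484395380746111))
ring [ 0.6058 -0.2444  0.095 ] [ 0.6064 -0.2481  0.095 ] (array([ 0.6057, -0.2438,  0.0971]), np.float64(0.0004589551274130606))
strb [0.4873 0.2471 0.139 ]
cone [0.4553 0.042  0.134 ]
jar [0.7176 0.0154 0.075 ]
ink [ 0.7522 -0.1256  0.022 ]
tumb [ 0.3506 -0.3429  0.085 ]
```

```bash
python3 - <<'E'
from h import *
print(two((408,160),(514,352)),two((303,158),(510,192)))
E
python3 -m creep '[[[0,0,5,0,0,0,1],[0,0,10,0,0,0,1],[2,4,12,0,0,0,1],[4.5,8,14,0,0,0,1],[7,12,14,0,0,0,1]]]'
```

```text
(array([ 0.35033748, -0.42170406,  0.11006432]), np.float64(0.00164737208589074)) (array([ 0.66362741, -0.4335891 ,  0.09195482]), np.float64(0.02143900280430927))
clock: 0.6
position: [0.2583, -0.4758, 0.3862]
ee_rot: [3.102, 0.474, 0.003]
force: [1.4, 0.2, -0.6]
width: 1.001
```

```bash
python3 -m creep '[[[2.4,4.1,0,0,0,0,1],[4.8,8.2,0,0,0,0,1],[7.2,12.3,0,0,0,0,1],[9.6,16.4,0,0,0,0,1],[12,20.5,0,0,0,0,1]]]'; python3 -m creep '[[[2.4,4.1,0,0,0,0,1],[4.8,8.2,0,0,0,0,1],[7.2,12.3,0,0,0,0,1],[9.6,16.4,0,0,0,0,1],[12,20.5,0,0,0,0,1]]]'
```

```text
clock: 1.1
position: [0.3779, -0.2693, 0.3836]
ee_rot: [3.105, 0.477, -0.0]
force: [0.8, -0.3, -0.4]
width: 1.0
clock: 1.6
position: [0.498, -0.0645, 0.3836]
ee_rot: [3.105, 0.476, -0.0]
force: [1.1, -0.1, -0.7]
width: 1.0
```

```bash
python3 -m creep '[[[2.4,4.1,0,0,0,0,1],[4.8,8.2,-2,0,0,0,1],[7.2,12.3,-5,0,0,0,1],[9.4,16.4,-8,0,0,0,1],[10.4,17.8,-10,0,0,0,1]]]'; python3 -m creep '[[[0,0,0,0,0,0,1],[0,0,0,0,0,0,1],[0,0,0,0,0,0,1]]]'; python3 -c "
from h import *
o=arm.observe();print(o['position'],o['ee_rot'],o['joints'],o['force'])"
```

```text
clock: 2.1
position: [0.6019, 0.1152, 0.2822]
ee_rot: [-3.103, -0.481, 0.001]
force: [-0.2, -0.2, 0.8]
width: 1.0
clock: 2.4
position: [0.6017, 0.1107, 0.2845]
ee_rot: [3.105, 0.475, 0.001]
force: [0.7, -0.0, 0.7]
width: 0.998
[0.60171703 0.11070024 0.28446092] [3.10485832e+00 4.74677878e-01 1.06795349e-03] [ 0.05260196  0.42989855 -0.47116508  1.51765413  0.2020994   1.2419065
 -1.71444028] [ 0.68502988 -0.03478371  0.65858062]
```

```bash
python3 -m creep '[[[0,0.1,-3,0,0,0,1],[0,0.1,-6,0,0,0,1],[0,0.1,-9,0,0,0,1],[0,0.1,-12,0,0,0,1],[0,0.1,-14,0,0,0,1]]]';python3 -m creep '[[[0,0,0,0,0,0,1],[0,0,0,0,0,0,1]]]'; python3 -c "
from h import *
for n in('side','top'): cv2.imwrite('pics/%s1.png'%n,arm.get_image(n)[:,:,::-1])
a=cv2.imread('pics/side1.png')[130:330,190:400];b=cv2.imread('pics/top1.png')[120:320,140:350]
cv2.imwrite('pics/c1.png',cv2.resize(np.hstack([a,b]),(798,380)))
"
```

```text
clock: 2.9
position: [0.6014, 0.1108, 0.1432]
ee_rot: [3.105, 0.473, 0.0]
force: [-0.2, -0.1, 0.0]
width: 0.997
clock: 3.1
position: [0.6022, 0.1119, 0.1452]
ee_rot: [3.105, 0.475, 0.002]
force: [0.1, 0.1, 0.1]
width: 1.002
```

View pics/c1.png

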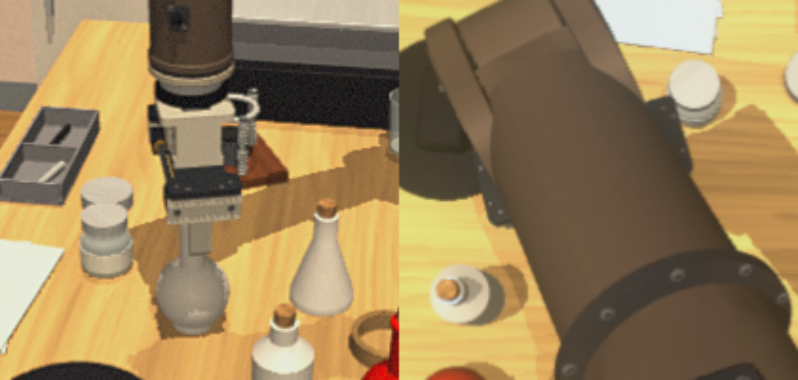

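The side view shows the fingers straddling the neck, with the belly centred just below them at about crop (192,290). I'll go down the last 28 mm and close.

```bash
python3 -m creep '[[[0,0,-1,0,0,0,1],[0,0,-2,0,0,0,1],[0,0,-2.8,0,0,0,1],[0,0,-2.8,0,0,0,1]]]' 25;python3 -m creep '[[[0,0,0,0,0,0,-0.2],[0,0,0,0,0,0,-0.4],[0,0,0,0,0,0,-0.6],[0,0,0,0,0,0,-0.8],[0,0,0,0,0,0,-1]]]' 25;python3 -m creep '[[[0,0,0,0,0,0,-1],[0,0,0,0,0,0,-1],[0,0,0,0,0,0,-1]]]' 25
```

```text
clock: 3.6
position: [0.6006, 0.1125, 0.1141]
ee_rot: [3.105, 0.477, -0.004]
force: [0.0, -0.9, -0.2]
width: 0.998
clock: 4.1
position: [0.6016, 0.1128, 0.1159]
ee_rot: [3.105, 0.477, 0.0]
force: [-0.1, 0.2, -0.6]
width: 0.611
clock: 4.4
position: [0.6016, 0.1127, 0.1158]
ee_rot: [3.105, 0.477, 0.0]
force: [-0.1, -0.1, 1.1]
width: 0.358
```

```bash
python3 -m creep '[[[0,0,0,0,0,0,-1],[0,0,0,0,0,0,-1],[0,0,0,0,0,0,-1]]]' 30;python3 -m creep '[[[0,0,0.5,0,0,0,-1],[0,0,1,0,0,0,-1],[0,0,2,0,0,0,-1],[0,0,3,0,0,0,-1]]]' 30
```

```text
clock: 4.7
position: [0.6016, 0.1127, 0.1158]
ee_rot: [3.105, 0.477, 0.0]
force: [0.3, -1.0, 1.3]
width: 0.356
clock: 5.1
position: [0.6015, 0.1129, 0.1466]
ee_rot: [-3.105, -0.477, 0.0]
force: [-0.3, 0.5, -2.3]
width: 0.352
```

```bash
python3 -m creep '[[[0,0,3,0,0,0,-1],[0,0,6,0,0,0,-1],[0,0,9,0,0,0,-1],[0,0,12,0,0,0,-1],[0,0,12,0,0,0,-1]]]' 30; python3 -c "
from h import *
for n in('side',): cv2.imwrite('pics/%s2.png'%n,arm.get_image(n)[:,:,::-1])
a=cv2.imread('pics/side2.png')[60:310,190:400]
cv2.imwrite('pics/c2.png',cv2.resize(a,(500,595)))
print(arm.observe()['force'],arm.observe()['position'])
"
```

```text
clock: 5.6
position: [0.6034, 0.114, 0.2713]
ee_rot: [-3.104, -0.477, -0.013]
force: [1.0, -0.3, -2.3]
width: 0.354
[ 0.94045796  0.202383   -2.96860813] [0.6025847  0.1134363  0.26865816]
```

View pics/c2.png

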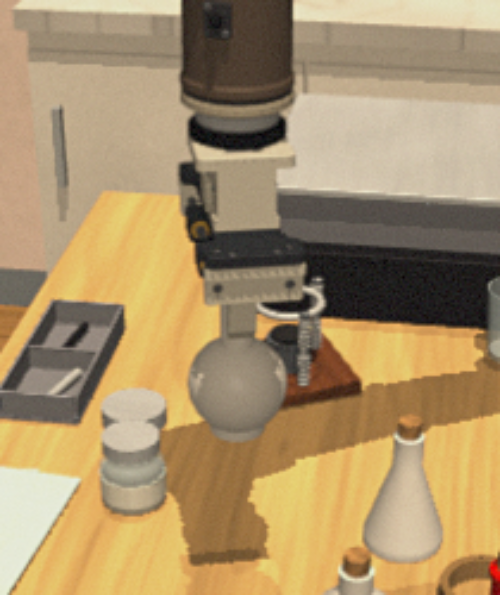

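```bash
python3 -m creep '[[[0,-2,0,0,0,0,-1],[0.1,-5,0,0,0,0,-1],[0.1,-8.5,0,0,0,0,-1],[0.2,-12,0,0,0,0,-1],[0.2,-15.5,0,0,0,0,-1]]]' 30; python3 -m creep '[[[0,-3.5,0,0,0,0,-1],[0.1,-7,0,0,0,0,-1],[0.1,-10.5,0,0,0,0,-1],[0.1,-14,0,0,0,0,-1],[0.1,-17,0,0,0,0,-1]]]' 30;python3 -m creep '[[[0,-1.5,0,0,0,0,-1],[0.1,-2.5,0,0,0,0,-1],[0.1,-3,0,0,0,0,-1],[0.1,-3.2,0,0,0,0,-1],[0.1,-3.2,0,0,0,0,-1]]]' 30;python3 -m creep '[[[0,0,0,0,0,0,-1],[0,0,0,0,0,0,-1],[0,0,0,0,0,0,-1]]]'; python3 -c "
from h import *
for n in('side','top'): cv2.imwrite('pics/%s3.png'%n,arm.get_image(n)[:,:,::-1])
a=cv2.imread('pics/side3.png')[90:240,250:400];b=cv2.imread('pics/top3.png')[150:300,340:490]
cv2.imwrite('pics/c3.png',cv2.resize(np.hstack([a,b]),(800,400),interpolation=0))
print(arm.observe()['force'],arm.observe()['position'],arm.observe()['ee_rot'])
"
```

```text
clock: 6.15
position: [0.6027, -0.0436, 0.2645]
ee_rot: [-3.105, -0.477, 0.003]
force: [1.3, -1.1, -2.4]
width: 0.352
clock: 6.65
position: [0.6034, -0.2144, 0.2644]
ee_rot: [-3.105, -0.475, 0.004]
force: [0.4, -0.0, -2.5]
width: 0.353
clock: 7.15
position: [0.6058, -0.2429, 0.2658]
ee_rot: [-3.104, -0.479, -0.0]
force: [-0.1, -0.5, -2.3]
width: 0.35
clock: 7.45
position: [0.6056, -0.2436, 0.2659]
ee_rot: [-3.105, -0.478, -0.0]
force: [-0.2, -1.1, -2.6]
width: 0.352
[ 0.57225816  0.19587039 -1.9694929 ] [ 0.6055791  -0.24392834  0.26580173] [3.10509358e+00 4.77339841e-01 5.09039269e-05]
```

View pics/c3.png

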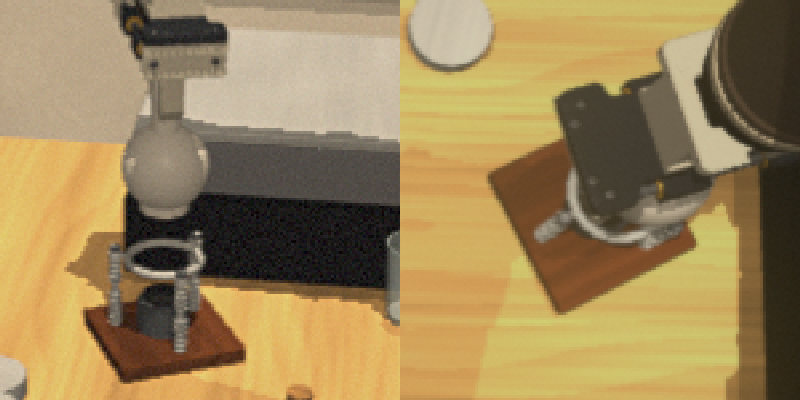

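```bash
python3 -c "
from h import *
print(proj('side',[.6056,-.2439,.194]),proj('side',[.6057,-.2442,.095]))
print(plane('side',311.9,150.6,.194))"
```

```text
[[311.21271428 152.0139962 ]] [[310.778347   186.78318134]]
[ 0.60501163 -0.25299101  0.194     ]
```

```bash
python3 -m creep '[[[0,0,-1.5,0,0,0,-1],[0,0,-3,0,0,0,-1],[0,0,-4.5,0,0,0,-1],[0,0,-5.5,0,0,0,-1],[0,0,-6,0,0,0,-1]]]';python3 -m creep '[[[0,0,-0.1,0,0,0,-1],[0,0,-0.2,0,0,0,-1],[0,0,-0.3,0,0,0,-1],[0,0,-0.4,0,0,0,-1]]]';  python3 -c "
from h import *
for n in('side','top'): cv2.imwrite('pics/%s4.png'%n,arm.get_image(n)[:,:,::-1])
a=cv2.imread('pics/side4.png')[90:240,250:400];b=cv2.imread('pics/top4.png')[150:300,340:490]
cv2.imwrite('pics/c4.png',cv2.resize(np.hstack([a,b]),(800,400),interpolation=0))
o=arm.observe();print(o['force'],o['position'],o['ee_rot'],o['ft_torque'])
"
```

```text
clock: 8.05
position: [0.6051, -0.2441, 0.2044]
ee_rot: [-3.105, -0.477, 0.002]
force: [-0.7, 0.1, -1.9]
width: 0.353
clock: 8.45
position: [0.6058, -0.2443, 0.2022]
ee_rot: [3.105, 0.477, 0.001]
force: [-0.0, 0.4, -2.5]
width: 0.35
[ 0.01310984 -0.18629926 -2.5853923 ] [ 0.60559394 -0.24424863  0.20192481] [3.10501648e+00 4.76693832e-01 4.10471518e-04] [ 0.0095383  -0.08444202 -0.02762557]
```

View pics/c4.png

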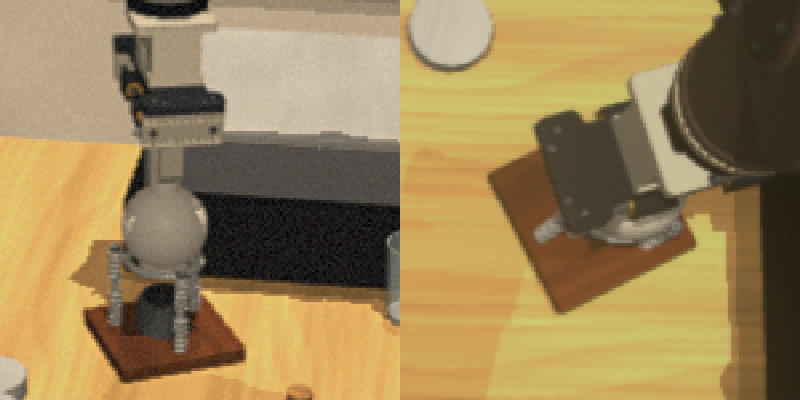

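The flask's foot is inside the ring, with the belly at crop (165,225) just above the wire. I'll lower it slowly and watch the force.

```bash
for i in 1 2 ; do python3 -m creep '[[[0,0,-0.1,0,0,0,-1],[0,0,-0.2,0,0,0,-1],[0,0,-0.2,0,0,0,-1],[0,0,-0.2,0,0,0,-1]]]' | egrep 'pos|force'; done; python3 -m creep '[[[0,0,-0.1,0,0,0,-1],[0,0,-0.2,0,0,0,-1],[0,0,-0.2,0,0,0,-1],[0,0,-0.2,0,0,0,-1]]]' | egrep 'pos|force'
```

```text
position: [0.6055, -0.2442, 0.1997]
force: [-0.6, 0.5, -2.8]
position: [0.6055, -0.2442, 0.1977]
force: [-0.1, 0.1, -2.6]
position: [0.6056, -0.2442, 0.1958]
force: [0.3, -1.1, -1.9]
```

```bash
python3 -m creep '[[[0,0,-0.1,0,0,0,-1],[0,0,-0.1,0,0,0,-1],[0,0,-0.2,0,0,0,-1],[0,0,-0.2,0,0,0,-1]]]' | egrep 'pos|force'; python3 -m creep '[[[0,0,-0.1,0,0,0,-1],[0,0,-0.1,0,0,0,-1],[0,0,-0.2,0,0,0,-1],[0,0,-0.2,0,0,0,-1]]]' | egrep 'pos|force'
```

```text
position: [0.6058, -0.2443, 0.194]
force: [0.1, 0.4, 2.6]
position: [0.6056, -0.2443, 0.1917]
force: [1.0, 0.1, 2.5]
```

```bash
for i in 1; do python3 -m creep '[[[0,0,-0.2,0,0,0,-1],[0,0,-0.4,0,0,0,-1],[0,0,-0.5,0,0,0,-1],[0,0,-0.5,0,0,0,-1]]]' | egrep 'pos|force|wid'; done;  python3 -m creep '[[[0,0,-0.2,0,0,0,-1],[0,0,-0.4,0,0,0,-1],[0,0,-0.5,0,0,0,-1],[0,0,-0.5,0,0,0,-1]]]' | egrep 'pos|force|wid'; python3 -m creep '[[[0,0,-0.1,0,0,0,-1],[0,0,-0.2,0,0,0,-1],[0,0,-0.3,0,0,0,-1],[0,0,-0.3,0,0,0,-1]]]'| egrep 'pos|force|wid'
```

```text
position: [0.6057, -0.2442, 0.1868]
force: [1.3, 0.2, 5.5]
width: 0.35
position: [0.6058, -0.2442, 0.182]
force: [0.8, 0.3, 7.4]
width: 0.352
position: [0.6059, -0.2442, 0.1793]
force: [-0.1, -0.6, 8.6]
width: 0.353
```

```bash
python3 -m creep '[[[0,0,-0.1,0,0,0,-1],[0,0,-0.2,0,0,0,-1],[0,0,-0.2,0,0,0,-1]]]' 40| egrep 'pos|force|wid';  python3 -m creep '[[[0,0,-0.1,0,0,0,-1],[0,0,-0.1,0,0,0,-1],[0,0,-0.1,0,0,0,-1]]]'| egrep 'pos|force|wid'; python3 -m creep '[[[0,0,-0.1,0,0,0,-1],[0,0,-0.1,0,0,0,-1],[0,0,-0.1,0,0,0,-1]]]'| egrep 'pos|force|wid'
```

```text
position: [0.6059, -0.2442, 0.1774]
force: [-0.2, 0.4, 9.0]
width: 0.351
position: [0.606, -0.2442, 0.1766]
force: [-0.5, -0.3, 8.5]
width: 0.35
position: [0.606, -0.2442, 0.1757]
force: [-0.9, -0.7, 9.3]
width: 0.351
```

```bash
python3 -m creep '[[[0,0,-0.1,0,0,0,-1],[0,0,-0.1,0,0,0,-1],[0,0,-0.1,0,0,0,-1]]]'| egrep 'pos|force|wid';  python3 -m creep '[[[0,0,-0.1,0,0,0,-1],[0,0,-0.1,0,0,0,-1],[0,0,-0.1,0,0,0,-1]]]'| egrep 'pos|force|wid'
```

```text
position: [0.6063, -0.2443, 0.1753]
force: [-1.1, 1.4, 13.8]
width: 0.352
position: [0.6067, -0.2443, 0.1752]
force: [-3.6, 0.4, 19.8]
width: 0.345
```

The TCP has stalled at 0.1752 while the force rises, so the ring is at its stop. I'll hold and look.

```bash
python3 -m creep '[[[0,0,0,0,0,0,-1],[0,0,0,0,0,0,-1],[0,0,0,0,0,0,-1],[0,0,0,0,0,0,-1],[0,0,0,0,0,0,-1]]]'; python3 -m creep '[[[0,0,0,0,0,0,-1],[0,0,0,0,0,0,-1],[0,0,0,0,0,0,-1],[0,0,0,0,0,0,-1],[0,0,0,0,0,0,-1]]]';  python3 -c "
from h import *
for n in('side','top'): cv2.imwrite('pics/%s5.png'%n,arm.get_image(n)[:,:,::-1])
a=cv2.imread('pics/side5.png')[90:240,250:400];b=cv2.imread('pics/top5.png')[150:300,340:490]
cv2.imwrite('pics/c5.png',cv2.resize(np.hstack([a,b]),(800,400),interpolation=0))
o=arm.observe();print(o['force'],o['position'],o['ee_rot'],o['ft_torque'])
"
```

```text
clock: 13.75
position: [0.6067, -0.2443, 0.1752]
ee_rot: [3.104, 0.476, 0.005]
force: [-2.0, 0.2, 18.9]
width: 0.347
clock: 14.25
position: [0.6067, -0.2443, 0.1752]
ee_rot: [3.104, 0.476, 0.005]
force: [-2.7, 1.1, 20.3]
width: 0.352
[-3.21291144 -0.10398973 19.06631502] [ 0.60668491 -0.24426692  0.17522945] [3.10364214 0.47648231 0.0049149 ] [ 0.18334053  0.56413445 -0.00572594]
```

View pics/c5.png

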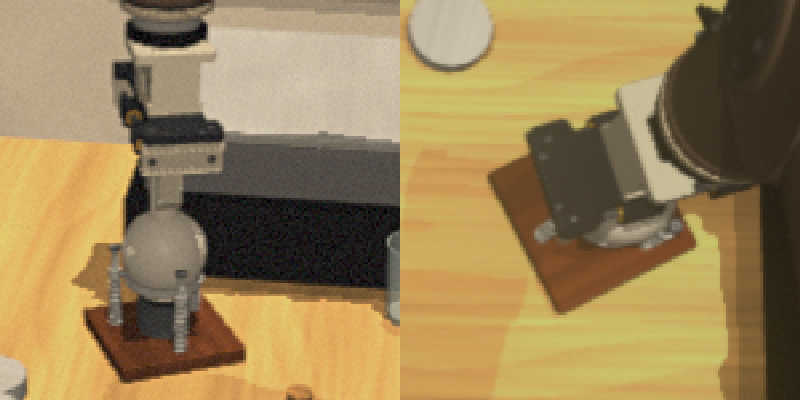

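View pics/top5.png

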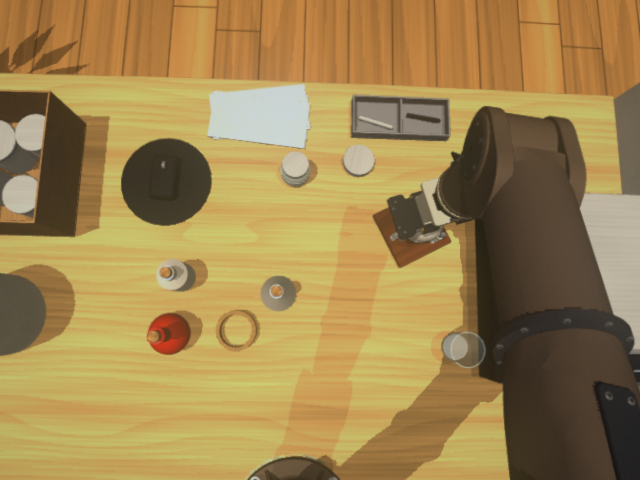

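The side view shows the flask upright between the rods, with its belly low at crop (165,250). In the top view every other item is at its starting pixels. The force is steady, so I'm handing in.

```bash
python3 -c "
from cell import arm
print(arm.sign_off())"
```

```text
the job is handed in; nothing more can be done
None
```

I gripped the white round flask by its neck, lowered it into the sprung ring and pressed it down to the stop. I handed in at about 14.4 s with the gripper still holding it down; sign-off reports no verdict.

- **Pressed down:** after touching the ring, the tool sank about 20 mm. It then stalled at a height of 0.1752 m while the upward force rose to a steady 19–20 N over the last second.
- **Upright and centred:** the side view shows the flask upright. The tool is about 1 mm from the measured ring centre, and tilted less than 0.01 rad.
- **Other items:** the last top view shows nothing else on the counter moved.
- **Disagreements:** the gripper read about 32 mm open on the 28 mm neck, which I did not explain, though the grip never slipped. One rough side-view estimate of the held flask's y was about 9 mm off the tool's reading. I relied on the tool reading, which fitted the way the flask seated.

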